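Open the reaction cell's port and hold the pipette over it

TASK

Unscrew the blue captive cap of the reaction cell's sample port all the way and swing it right aside on its arm. Then take the pipette out of its rack, carry it over the sample bottles without disturbing anything that stands there, and finish while still holding it upright and at rest with its tip centred about a centimetre above the open port, ready to dispense: the pipette must never touch the cell.

Things in the scene. Friction and masses are not known exactly. Their poses are not given: they have to be found in the camera images.
- port_mouth (a point): Centre of the sample port's open mouth: the top rim of a white neck (25 mm bore, 31 mm outside, 12 mm tall) on the black head (100 mm across) of a glass reaction cell; 102 mm above the worktop. The cell is fixed, on a round white stirrer 128 mm across. x points from the port axis to the post the cap's arm turns on, z up.
- cap_pivot (a point): Axis of the swing arm: a steel post on the cell's head, 36 mm from the port axis on its +x side. The flat aluminium arm (5 mm thick, ring round the cap 47 mm across) turns about it, level; this point lies at the arm's top face, 108 mm above the worktop. The arm itself does not rise.
- cap_top (a point): Centre of the top of the blue ribbed screw cap: 37 mm across, 18 mm tall, 127 mm above the worktop when tight, right above the arm's ring; fingertips must stay above the arm. z up. A white mark on the top points away from the post when tight.
- cell_cap (a joint): Turn of the screw cap in its arm, rad: 0 tight, 1.4 fully unscrewed (stop); grows anticlockwise seen from above. The coarse thread lifts the cap 5 mm per rad (7 mm in all). Friction about 0.06 N m; it stays where it is left. It may start slack by up to 0.25.
- cell_swing (a joint): Swing of the arm about its post, rad: 0 over the port, 1.75 fully aside (stop); grows clockwise seen from above, so the cap goes towards the cell's +y side. The cap's skirt round the neck blocks it until the cap is turned past about 0.9; then it moves easily (0.04 N m) and stays where left. The cap's turn is measured relative to the arm, so a hand that holds the cap must turn with the arm.
- pipette: Hand pipette, blue and white, 242 mm long, about 110 g, standing upright, tip down, in the left (+y) place of the rack. Its origin lies off its axis: use its two points.
- pipette_tip (a point): Lower end of the pipette's clear tip, 14 mm above the worktop in the rack. z runs along the pipette, upwards.
- pipette_grip (a point): On the pipette's axis, 191 mm above its tip, in its upper handle: round, 33 mm wide here, tapering to 27 mm at its shoulder 15 mm higher. The rigid plunger button ends 51 mm above this point (18 mm across). A finger hook juts 52 mm from the axis towards the rack's back (+x), so grip from the two sides (along the rack's y). z up.
- rack: Fixed two-place pipette rack: white decks, grey ends, 168 mm wide (y), 100 mm deep, 161 mm tall; origin under its middle, front to -x, places at y = +38 and -38 mm. The pipette's cone sits in the lower deck (top at 111 mm), its handle in the upper deck. Lift it 70 mm or more and it can be drawn out forward through the slots (14 mm wide in the lower deck, 30 mm in the upper), or 165 mm straight up.
- bottle_a: Amber glass sample bottle with a white screw cap, 51 mm across, 109 mm tall; upright, loose, origin under its middle. A bystander.
- bottle_b: Amber glass sample bottle with a black screw cap, 51 mm across, 109 mm tall; upright, loose, origin under its middle. A bystander.
- bottle_c: Amber glass sample bottle with a white screw cap, 51 mm across, 109 mm tall; upright, loose, origin under its middle. A bystander.
- vial_a: Capped clear sample vial, 28 mm across, 92 mm tall; upright, loose, origin under its middle. A bystander.
- dropper: White dropper bottle with a red cap, 31 mm across, 62 mm tall; upright, loose, origin under its middle. A bystander.

How it is judged:
By the outcome, as a careful person would: the job done as asked, in the order asked, and still so for the second after the job is handed in, while the arm keeps its last pose, push and grip.
It also fails if it takes over 64 s, if anything falls off the work surface, if the arm or the gripper's body presses on something with over 40 N, if the wrist force passes 120 N, or if a joint passes its speed limit or range.

ROBOT

A 6-joint arm with a two-finger parallel gripper is mounted at the origin on a cart in front of the work surface, level with it; the furniture and walls round the work are solid. World frame = base frame: x ahead of the robot, y to its left, z up, the work surface at z = 0. Lengths are in mm, angles in degrees, forces in N, time in s.
With the tool pointing down it reaches from about 350 to 850 mm from the base axis. Payload 8.1 kg.
Tool frame: the origin (TCP) lies midway between the tips of the shut fingers; the grasp point (between the pads) lies 19 mm behind it; z points along the fingers, y is the line along which they close (so a half turn about z gives the same grasp; the last joint's range is limited). The gripper opens to 85 mm and grips with 20 to 120 N. Pads are 22 mm wide; open, the fingers measure 114 mm over their backs; the gripper's body (76 mm by 85 mm) begins 54 mm behind the grasp point. The pads swing forward as they close: fully open they stand 13 mm farther back than shut.
Start: joints at [-71.299, 7.471, 85.268, -0, 87.261, -4.893], TCP at [240.176, -549.837, 231.292] pointing down, gripper open.
Joint ranges: [-169.43, 169.43], [-51.17, 129.36], [1.28, 143.12], [-76.62, 256.62], [0, 156.53], [-152.29, 152.29]. Speed limits (degrees/s): [136.94, 136.94, 159.86, 180, 180, 180].

INTERFACE

Orientations are given as [roll, pitch, yaw] about the fixed x, y, z axes, in that order (R = Rz(yaw) Ry(pitch) Rx(roll)).
In Python, from bench import r gives the robot as it stands.
- The arm moves only by the tool step_hand, called after "Emit:" in YAML: its name, and indented under it one key for each argument. Schema: {"type":"object","properties":{"increments":{"type":"array","items":{"type":"array","items":{"type":"number"},"minItems":7,"maxItems":7},"minItems":1,"maxItems":8},"grip_force":{"type":"number"},"only":{"type":"string"},"quiet":{"type":"boolean"},"lines":{"type":"string"}},"required":["increments"],"additionalProperties":false}. increments is a list of rows, 1 to 8 of them, each of 7 numbers: a rotation vector rx, ry, rz in degrees, then dx, dy, dz in units of 25 mm, then the finger opening in mm; each row is the pose to reach, as a shift and turn from the pose commanded when the call began, along the tool's axes at that moment; what a row does not reach only later rows make up. A row lasts 1/8 s, in which the tool goes at most 62.5 mm and 10.7 degrees, less where a joint would pass 70% of its speed; a pose out of reach is approached as far as the arm can. The fingers move at their own pace and stop on an object; grip_force is the grip in N (left out, the last holds). Time passes only in rows, so rows that do not move let the fingers close. The tool returns the time, the measured TCP pose, the force, the opening and the grip force at its end. only (a regular expression) keeps the lines of the reply that match it, lines (a string "A,B") keeps lines A to B, and quiet returns only ok. Input that does not fit is refused with a message, and nothing moves.
- r.sense(): the state, without advancing time (a new reading comes with each control period).
- r.snapshot(name): name is "scene" or "top" or "wrist"; returns a dict with "pixels" (420x560x3 uint8, blue, green, red), "fx", "fy", "cx", "cy" (pixels), "D" ([k1, k2, p1, p2, k3] as OpenCV has them; the pictures are not rectified), "pose" (4x4, takes a point from camera to world coordinates). Camera axes: x right, y up, looking along -z (the intrinsics and any distortion apply to the point x, -y, -z); pixel columns grow to the right and rows downward; lengths in mm; the calibration is good to about 2 mm. A picture is of the moment at which its call begins. There is no depth.
- r.hand_in(): hands the job in; it is judged then, once.
The state is a dict: "time": time; "joint_pos": joint angles; "qd": joint speeds; "joint_efforts": joint torques, N m; "tool_pos": TCP position; "tcp_rot": TCP orientation; "ft_force": force on the tool from outside, world axes, zero at the start; "wrist_torque": the same for the moment, N m; "finger_gap": finger opening in mm; "grip_force": force on a finger pad.
Only numpy, scipy, OpenCV 4.12 (cv2) and the standard library are available. Lean on these libraries where they do the work, as an engineer would, in place of code of your own. Each camera call takes 0.05 s, during which the arm holds its last target. There are 200 camera calls.

## Working session

There is one attempt and no reset: what is moved stays moved. The work goes in short steps, Python scripts to look and compute and a tool call to move; the robot and the scene stay as the last step left them, time stands still between calls to the robot, and variables do not carry over. Pictures are saved under pics/ and viewed, at most 10 in all, crops included, and the job is handed in when it is done.

```bash
ls; mkdir -p pics; python3 - <<'E'
from bench import r
import cv2
for n in ("scene","top"):
    s=r.snapshot(n); cv2.imwrite(f"pics/{n}0.png",s["pixels"])
    print(n,s["fx"],s["fy"],s["cx"],s["cy"],s["D"],s["pose"])
print(r.sense())
E
```

```text
bench.py
pics
scene 435.7843148947514 435.7843148947514 268.3185399037758 211.81378846405937 [0.00090413 0.         0.         0.         0.        ] [[-8.96136505e-01  2.27824077e-01 -3.80835339e-01  9.90283094e+01]
 [-4.43333286e-01 -4.21160007e-01  7.91252075e-01  6.04134115e+02]
 [ 1.98736598e-02  8.77906851e-01  4.78418853e-01  6.00193614e+02]
 [ 0.00000000e+00  0.00000000e+00  0.00000000e+00  1.00000000e+00]]
top 516.3140179778812 516.3140179778812 276.4592237614492 202.13884014446086 [0.01529163 0.         0.         0.         0.        ] [[-1.56541917e-02  9.93446942e-01 -1.13217133e-01  3.48230992e+02]
 [-9.99856718e-01 -1.62826368e-02 -4.62816041e-03 -1.74494455e+02]
 [-6.44130526e-03  1.13128461e-01  9.93559490e-01  1.31171287e+03]
 [ 0.00000000e+00  0.00000000e+00  0.00000000e+00  1.00000000e+00]]
{'time': 0.1, 'joint_pos': array([-7.12987788e+01,  7.51240091e+00,  8.53228716e+01, -1.47747851e-04,
        8.72604176e+01, -4.89228971e+00]), 'qd': array([ 0.00816937, -0.11065391, -0.12649754,  0.03476982, -0.0767368 ,
        0.03553008]), 'joint_efforts': array([ 1.17552798e-03, -5.70952070e+01, -5.01943016e+01, -2.92427139e-04,
        8.04346637e-03, -7.32440617e-05]), 'tool_pos': array([ 240.01740645, -549.37001243,  230.33404132]), 'tcp_rot': array([-1.79904646e+02, -8.01369041e-03,  2.35935114e+01]), 'ft_force': array([-0.53899972,  0.04366971,  0.84882   ]), 'wrist_torque': array([0.00069371, 0.03369793, 0.03136938]), 'grip_force': 0.0, 'finger_gap': 85.19937530563605}
```
View pics/scene0.png

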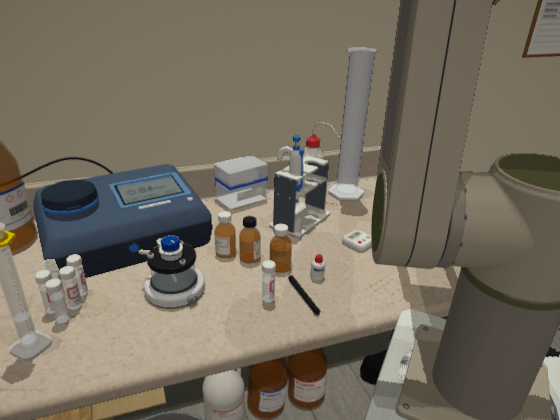

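View pics/top0.png

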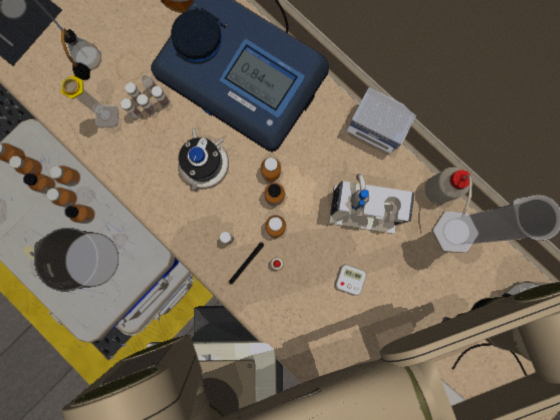

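The scene view shows the cell near (172,265), with its blue cap at (170,243). The pipette is near (297,150) in the rack. The top view shows the cap at (197,155), the pipette at (362,198), the bottles at (271,168), (275,194) and (276,226), the vial at (226,238) and the dropper at (277,264). Next I'll enlarge crops.

```bash
python3 - <<'E'
import cv2,numpy as np
t=cv2.imread("pics/top0.png"); s=cv2.imread("pics/scene0.png")
def crop(i,x,y,w,h,f): return cv2.resize(i[y:y+h,x:x+w],None,fx=f,fy=f,interpolation=cv2.INTER_CUBIC)
a=crop(t,170,125,66,66,6); b=crop(t,325,165,66,66,6)  # 396
cv2.imwrite("pics/c1.png",np.hstack([a,b]))
a=crop(s,130,225,90,90,4.4); b=crop(s,265,130,80,110,3.6)
h=396; cv2.imwrite("pics/c2.png",np.hstack([a[:396],cv2.resize(b,(288,396))]))
E
```

View pics/c1.png

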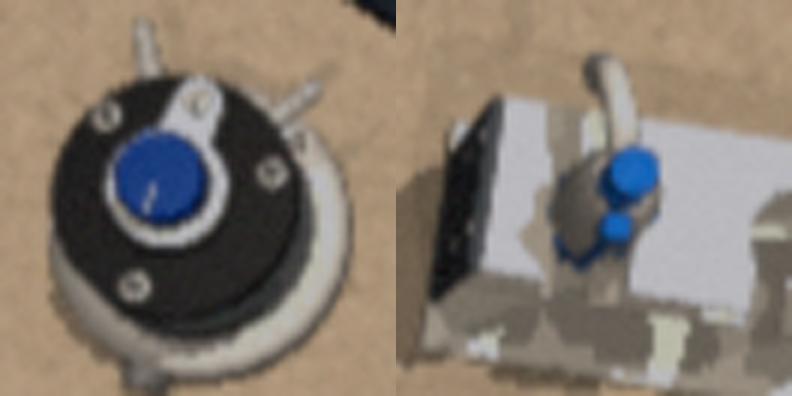

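View pics/c2.png

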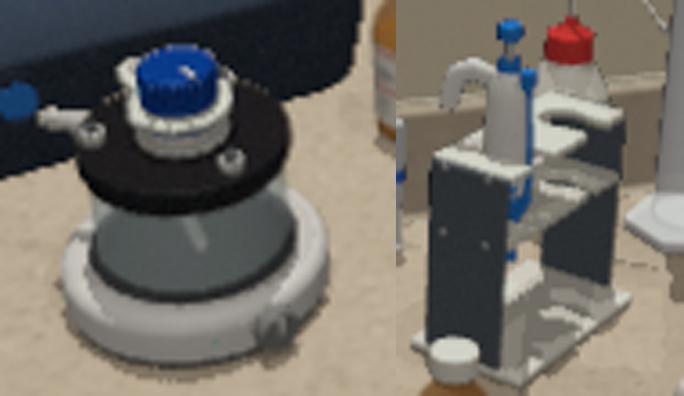

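Readings:
- **Top crop:** the cap's blue disc is at (161,175), with its white mark running from (155,185) to (148,208), so it is slightly slack. The post is at (203,103) and the pipette button at (635,172).
- **Scene crop:** the cap top is at (177,67) and the button at (510,27).

```bash
cat > h.py <<'E'
import numpy as np,cv2
from bench import r
from scipy.spatial.transform import Rotation as Rt
def ray(s,u,v):
    K=np.array([[s["fx"],0,s["cx"]],[0,s["fy"],s["cy"]],[0,0,1]])
    p=cv2.undistortPoints(np.array([[[u,v]]],float),K,np.array(s["D"]))[0,0]
    P=np.array(s["pose"]); d=P[:3,:3]@[p[0],-p[1],-1]; return P[:3,3],d/np.linalg.norm(d)
def tri(*obs):
    A=0;b=0;L=[ray(*o) for o in obs]
    for o,d in L:
        M=np.eye(3)-np.outer(d,d);A=A+M;b=b+M@o
    x=np.linalg.solve(A,b);return x,[np.linalg.norm(np.cross(x-o,d)) for o,d in L]
def atz(s,u,v,z):
    o,d=ray(s,u,v);return o+d*(z-o[2])/d[2]
def proj(s,X):
    P=np.array(s["pose"]);q=P[:3,:3].T@(np.asarray(X,float)-P[:3,3]);q=np.array([q[0],-q[1],-q[2]])
    K=np.array([[s["fx"],0,s["cx"]],[0,s["fy"],s["cy"]],[0,0,1]])
    return cv2.projectPoints(q[None],np.zeros(3),np.zeros(3),K,np.array(s["D"]))[0].ravel()
def cmd(X,yaw,pose=None):
    """shift in tool axes from measured pose to TCP X with tool down, yaw of tool y? prints rotvec+shift"""
    s=r.sense();R0=Rt.from_euler('xyz',s["tcp_rot"],degrees=True)
    R1=Rt.from_euler('xyz',[180,0,yaw],degrees=True)
    return np.round(np.r_[(R0.inv()*R1).as_rotvec(degrees=True),R0.inv().apply(np.asarray(X)-s["tool_pos"])],1)
E
python3 - <<'E'
from h import *
np.set_printoptions(precision=1,suppress=True)
t=r.snapshot("top");s=r.snapshot("scene")
f=lambda x,y,x0,y0,k:((x+.5)/k-.5+x0,(y+.5)/k-.5+y0)
c1=lambda x,y:f(x,y,170,125,6); c1b=lambda x,y:f(x-396,y,325,165,6)
c2=lambda x,y:f(x,y,130,225,4.4); c2b=lambda x,y:f(x-396,y,265,130,3.6)
print("cap",tri((t,*c1(161,172)),(s,*c2(177,67))))
print("post",tri((t,*c1(203,103)),(s,*c2(127,70))),atz(t,*c1(203,103),112))
print("cap@127",atz(t,*c1(161,172),127),"mark",atz(t,*c1(155,185),127),atz(t,*c1(148,208),127))
print("button",tri((t,*c1b(635,172)),(s,*c2b(510,24))),atz(t,*c1b(635,172),256))
print("hook",atz(t,*c1b(600,70),215))
for n,p,z in (("A",(271,165),109),("B",(275,192),109),("C",(276,222),109),("vial",(226,237),92),("drop",(277,264),62)): print(n,atz(t,*p,z))
print("rack BL",atz(t,*c1b(500,97),161),"FL",atz(t,*c1b(485,270),161),"BR",atz(t,411,188,161),atz(t,408,215,161))
E
```

```text
cap (array([602.1,  16.8, 123.1]), [np.float64(0.005965728542127927), np.float64(0.005965728542111407)])
post (array([637.4,   5.5, 103.7]), [np.float64(4.01080101865745), np.float64(4.010801018657335)]) [631.9   2.  112. ]
cap@127 [601.2  16.2 127. ] mark [596.1  18.5 127. ] [587.1  21.2 127. ]
button (array([ 485.7, -351. ,  252.5]), [np.float64(1.3629681774674325), np.float64(1.3629681774673128)]) [ 484.  -350.9  256. ]
hook [ 526.2 -346.6  215. ]
A [ 573.8 -157.4  109. ]
B [ 509.3 -165.8  109. ]
C [ 438.6 -167.1  109. ]
vial [406.4 -48.4  92. ]
drop [ 341.  -167.6   62. ]
rack BL [ 525.4 -317.2  161. ] FL [ 460.3 -309.7  161. ] BR [ 506.3 -471.5  161. ] [ 445.7 -462.1  161. ]
```

```bash
python3 -c "
from h import *
print(cmd([300,-200,300],80),cmd([602,16,280],121))"
```

```text
[-1.000e-01 -0.000e+00 -5.640e+01  1.948e+02 -2.964e+02 -6.900e+01] [-0.000e+00 -1.000e-01 -9.740e+01  5.580e+02 -3.734e+02 -4.890e+01]
```

Careful with the scale: shifts go in units of 25 mm. That gives: -322 mm is -12.88, 315 mm is 12.6.

Emit:
step_hand:
  increments:
    - [0, 0, -10, 1.32, -2, -0.48, 60]
    - [0, 0, -20, 2.64, -4, -0.96, 60]
    - [0, 0, -30, 3.92, -6, -1.44, 60]
    - [0, 0, -40, 5.2, -7.92, -1.92, 60]
    - [0, 0, -50, 6.52, -9.88, -2.4, 60]
    - [0, 0, -56, 7.8, -11.84, -2.76, 60]
    - [0, 0, -62, 10.2, -12.36, -2.64, 60]
    - [0, 0, -70, 12.6, -12.88, -2.52, 60]
  grip_force: 40

```text
time: 1.2
tool_pos: [401.2, -127.3, 295.4]
tcp_rot: [179.8, 0.1, 93.8]
ft_force: [0.8, -1.1, -0.3]
finger_gap: 59.8
grip_force: 0.0
```

```bash
python3 -c "
from h import *
print(cmd([602,16,280],121))"
```

```text
[ 1.000e-01  2.000e-01 -2.720e+01  1.296e+02  2.098e+02  1.580e+01]
```

In the tool's units: 210 mm is 8.4, 157 mm is 6.28.

Emit:
step_hand:
  increments:
    - [0, 0, -9, 1.28, 2.08, 0.2, 60]
    - [0, 0, -18, 2.6, 4.2, 0.36, 60]
    - [0, 0, -27, 3.88, 6.28, 0.52, 60]
    - [0, 0, -27, 5.16, 8.4, 0.64, 60]
    - [0, 0, -27, 5.16, 8.4, 0.64, 60]

```text
time: 1.82
tool_pos: [602.6, 16.1, 273.9]
tcp_rot: [-179.7, -0.2, 120.8]
ft_force: [-0.5, -0.4, 0.3]
finger_gap: 60.2
grip_force: 0.0
```

```bash
python3 - <<'E'
from h import *
s=r.snapshot("wrist"); cv2.imwrite("pics/w1.png",s["pixels"]); print(np.round(s["pose"],3),s["fx"])
E
```

```text
[[ 8.59000e-01 -4.96000e-01 -1.27000e-01  5.71639e+02]
 [ 5.12000e-01  8.30000e-01  2.22000e-01  7.12450e+01]
 [-5.00000e-03 -2.55000e-01  9.67000e-01  4.16550e+02]
 [ 0.00000e+00  0.00000e+00  0.00000e+00  1.00000e+00]] 310.75087697018336
```

View pics/w1.png

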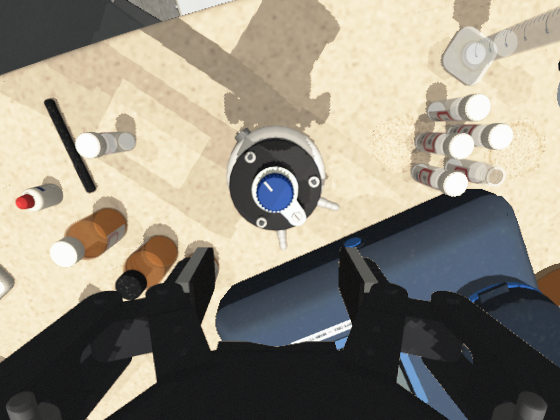

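The wrist view shows the cap top at (275,190), the post at (297,214), the mark towards (262,182), and the instrument's edge to the lower right of the cell.

```bash
python3 - <<'E'
from h import *
np.set_printoptions(precision=1,suppress=True)
w=r.snapshot("wrist");t=r.snapshot("top");s=r.snapshot("scene")
i=w["pixels"][160:240,230:330]; cv2.imwrite("pics/c3.png",cv2.resize(i,None,fx=7,fy=7,interpolation=cv2.INTER_CUBIC))
f=lambda x,y,x0,y0,k:((x+.5)/k-.5+x0,(y+.5)/k-.5+y0)
S=(s,*f(177,67,130,225,4.4))
print(tri((w,275,190),S),atz(w,275,190,128),atz(w,297,214,112))
print("inst edge",atz(w,220,290,100),atz(w,470,190,100),atz(w,352,243,100))
for n,p,z in (("A",(40,0),109),("B",(132,284),109),("C",(67,250),109),("vial",(91,145),92)): print(n,atz(w,*p,z))
E
```

```text
(array([600. ,  17.8, 124.5]), [np.float64(0.9538765708365495), np.float64(0.9538765708363789)]) [598.9  17.8 128. ] [632.6   4.9 112. ]
inst edge [ 607.  -119.8  100. ] [779.2 118.9 100. ] [704.2   5.1 100. ]
A [323.9  57.7 109. ]
B [ 517.8 -159.5  109. ]
C [ 438.6 -159.8  109. ]
vial [411.2 -46.   92. ]
```

View pics/c3.png

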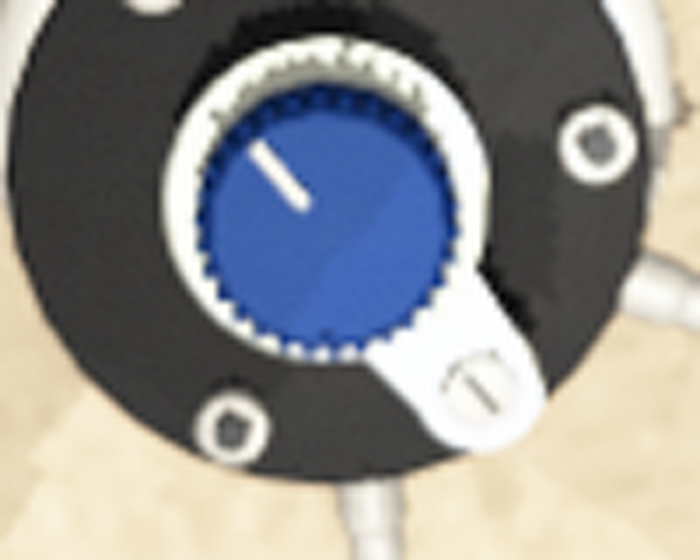

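The enlarged crop shows the cap face centred at (328,226), the post at (481,391), and the mark running from (305,207) to (256,147).

```bash
python3 - <<'E'
from h import *
np.set_printoptions(precision=1,suppress=True)
w=r.snapshot("wrist");s=r.snapshot("scene");t=r.snapshot("top")
f=lambda x,y,x0,y0,k:((x+.5)/k-.5+x0,(y+.5)/k-.5+y0)
g=lambda x,y:f(x,y,230,160,7)
c=atz(w,*g(328,226),128);p=atz(w,*g(481,391),110);m=atz(w,*g(256,147),128);m2=atz(w,*g(305,207),128)
an=lambda v:np.degrees(np.arctan2(v[1],v[0]))
print(c,p,np.linalg.norm((p-c)[:2]),an(p-c),an(m-c),an(m-m2))
print(tri((w,*g(328,226)),(s,*f(177,67,130,225,4.4)),(t,*f(161,172,170,125,6))))
print(cmd([c[0],c[1],114],121),r.sense()["tool_pos"])
E
```

```text
[601.6  14.2 128. ] [636.    0.9 110. ] 36.909548560980845 -21.20560023160717 162.29206856217624 159.163651462522
(array([602.2,  15.4, 123.1]), [np.float64(2.1022074101834263), np.float64(0.9873151485176697), np.float64(1.3442821756692291)])
[  0.1   0.1  -0.5   1.6   1.  165.7] [601.1  12.4 279.7]
```

In the tool's units: 100 mm is 4, 1 mm is 0.04.

Emit:
step_hand:
  increments:
    - [0, 0, 0, 0.02, 0.02, 2, 60]
    - [0, 0, 0, 0.04, 0.04, 4, 60]
    - [0, 0, 0, 0.06, 0.04, 5.2, 60]
    - [0, 0, 0, 0.06, 0.04, 5.6, 60]
    - [0, 0, 0, 0.06, 0.04, 5.6, 60]

```text
time: 2.8
tool_pos: [601.6, 14.7, 139.1]
tcp_rot: [180.0, 0.0, 120.6]
ft_force: [0.9, -0.5, 0.1]
finger_gap: 60.1
grip_force: 0.0
```

```bash
python3 -c "
from h import *
print(r.sense()['tool_pos'],cmd([602,15,113],121))"
```

```text
[601.58779189  14.65141253 139.08147277] [ 0.   0.  -0.4  0.1  0.5 26.1]
```

In the tool's units: 26 mm is 1.04, 13 mm is 0.52.

Emit:
step_hand:
  increments:
    - [0, 0, 0, 0, 0.02, 0.52, 60]
    - [0, 0, 0, 0, 0.02, 1.04, 60]
    - [0, 0, 0, 0, 0.02, 1.04, 50]
    - [0, 0, 0, 0, 0.02, 1.04, 20]
    - [0, 0, 0, 0, 0.02, 1.04, 20]
    - [0, 0, 0, 0, 0.02, 1.04, 20]
    - [0, 0, 0, 0, 0.02, 1.04, 20]
  grip_force: 30

```text
time: 3.68
tool_pos: [601.5, 15.4, 112.4]
tcp_rot: [-179.9, -0.0, 120.6]
ft_force: [-5.1, 1.1, 2.4]
finger_gap: 35.6
grip_force: 30.0
```

```bash
python3 - <<'E'
from h import *
w=r.snapshot("wrist");print(r.sense());s=r.snapshot("scene")
a=w["pixels"][120:330,170:380];b=s["pixels"][215:290,130:240]
cv2.imwrite("pics/c4.png",np.hstack([cv2.resize(a,(400,400)),cv2.resize(b,(400,400))]))
E
```

```text
{'time': 3.725, 'joint_pos': array([-3.41634432e+00,  1.26211620e+01,  9.21953579e+01,  2.21413583e-03,
        7.52453041e+01, -3.40138776e+01]), 'qd': array([-0.03071295, -0.03352729, -0.01761342, -0.054953  ,  0.04727428,
        0.01622   ]), 'joint_efforts': array([-2.95500448e-01, -5.85342979e+01, -4.91852510e+01, -4.78922389e-02,
       -1.96084432e+00, -5.44526009e-02]), 'tool_pos': array([601.48921246,  15.39757332, 112.41160174]), 'tcp_rot': array([-1.79949951e+02, -3.63582628e-02,  1.20596952e+02]), 'ft_force': array([-5.31811084,  0.36613703,  2.00620954]), 'wrist_torque': array([ 0.08217136,  0.8932884 , -0.02426607]), 'grip_force': 29.959018528461456, 'finger_gap': 35.67966113907993}
```

In the tool's units: -6.9 mm is -0.276, -6.1 mm is -0.244.

Emit:
step_hand:
  increments:
    - [0, 0, -10, 0, 0, -0.036, 20]
    - [0, 0, -20, 0, 0, -0.068, 20]
    - [0, 0, -30, 0, 0, -0.104, 20]
    - [0, 0, -40, 0, 0, -0.14, 20]
    - [0, 0, -50, 0, 0, -0.176, 20]
    - [0, 0, -60, 0, 0, -0.208, 20]
    - [0, 0, -70, 0, 0, -0.244, 20]
    - [0, 0, -79, 0, 0, -0.276, 20]

```text
time: 4.78
tool_pos: [602.2, 17.5, 119.4]
tcp_rot: [179.8, 0.1, -160.1]
ft_force: [-2.6, 9.2, -0.2]
finger_gap: 35.5
grip_force: 30.2
```

Emit:
step_hand:
  increments:
    - [0, 0, 0, 0, 0, 0, 20]
    - [0, 0, 0, 0, 0, 0, 20]

```text
time: 5.03
tool_pos: [602.2, 17.6, 119.4]
tcp_rot: [179.8, 0.1, -160.3]
ft_force: [-1.8, 8.7, 0.5]
finger_gap: 35.6
grip_force: 30.2
```

```bash
python3 - <<'E'
from h import *
print(r.sense()["wrist_torque"],r.sense()["joint_pos"])
E
```

```text
[1.63960554 0.27817001 0.01417076] [  -3.31926514   12.24870051   91.85761684    0.19275899   75.87382361
 -113.02317348]
```

```bash
python3 - <<'E'
from h import *
np.set_printoptions(precision=1,suppress=True)
R0=Rt.from_euler('xyz',[180,0,-160.5],degrees=True)
a=np.radians(-22);c0=np.array([601.5,18,0]);p=c0+36*np.array([np.cos(a),np.sin(a),0])
for th in [0,10,20,30,40,50,60,70,80,90,102]:
    c=p+Rt.from_euler('z',-th,degrees=True).apply(c0-p)
    print(th,c,R0.inv().apply(c-c0+np.array([0,2,0])), R0.inv().apply(c-c0))
E
```

```text
0 [601.5  18.    0. ] [-0.7  1.9  0. ] [0. 0. 0.]
10 [604.3  23.6   0. ] [-5.2  6.2  0. ] [-4.6  4.3  0. ]
20 [608.1  28.6   0. ] [-10.5   9.7   0. ] [-9.8  7.8  0. ]
30 [612.7  32.9   0. ] [-16.2  12.2   0. ] [-15.5  10.3   0. ]
40 [618.   36.3   0. ] [-22.3  13.6   0. ] [-21.6  11.8   0. ]
50 [623.8  38.8   0. ] [-28.6  14.    0. ] [-27.9  12.1   0. ]
60 [629.9  40.2   0. ] [-34.8  13.3   0. ] [-34.1  11.4   0. ]
70 [636.1  40.5   0. ] [-40.8  11.5   0. ] [-40.2   9.6   0. ]
80 [642.4  39.7   0. ] [-46.4   8.7   0. ] [-45.8   6.8   0. ]
90 [648.4  37.9   0. ] [-51.5   5.    0. ] [-50.8   3.1   0. ]
102 [655.   34.4   0. ] [-56.6  -0.6  -0. ] [-55.9  -2.4  -0. ]
```

Emit:
step_hand:
  increments:
    - [0, 0, 0, -0.028, 0.076, 0, 20]
    - [0, 0, 10, -0.208, 0.248, 0, 20]
    - [0, 0, 20, -0.42, 0.388, 0, 20]
    - [0, 0, 30, -0.648, 0.488, 0, 20]
    - [0, 0, 40, -0.892, 0.544, 0, 20]
    - [0, 0, 50, -1.144, 0.56, 0, 20]

```text
time: 5.78
tool_pos: [624.3, 37.6, 119.3]
tcp_rot: [-179.9, 0.0, 149.3]
ft_force: [-2.9, -2.9, 0.8]
finger_gap: 35.9
grip_force: 30.3
```

```bash
python3 -c "
from h import *
print(r.sense()['wrist_torque'])"
```

```text
[-0.5926775   0.55203496 -0.10915125]
```

```bash
python3 - <<'E'
from h import *
np.set_printoptions(precision=1,suppress=True)
R0=Rt.from_euler('xyz',[180,0,149.5],degrees=True)
a=np.radians(-22);c0=np.array([601.5,18,0]);p=c0+36*np.array([np.cos(a),np.sin(a),0])
f=lambda th:p+Rt.from_euler('z',-th,degrees=True).apply(c0-p)
for th in [60,70,80,90,100,103]: print(th,R0.inv().apply(f(th)-f(50)))
E
```

```text
60 [-4.6  4.3  0. ]
70 [-9.8  7.8  0. ]
80 [-15.5  10.3   0. ]
90 [-21.6  11.8   0. ]
100 [-27.9  12.1   0. ]
103 [-29.8  12.    0. ]
```

In the tool's units: -29.8 mm is -1.192, -27.9 mm is -1.116.

Emit:
step_hand:
  increments:
    - [0, 0, 10, -0.184, 0.172, 0, 20]
    - [0, 0, 20, -0.392, 0.312, 0, 20]
    - [0, 0, 30, -0.62, 0.412, 0, 20]
    - [0, 0, 40, -0.864, 0.472, 0, 20]
    - [0, 0, 50, -1.116, 0.484, 0, 20]
    - [0, 0, 53, -1.192, 0.48, 0, 20]
    - [0, 0, 53, -1.192, 0.48, 0, 20]

```text
time: 6.65
tool_pos: [653.0, 33.0, 118.6]
tcp_rot: [-179.6, -0.0, 96.5]
ft_force: [-17.0, 0.5, 7.4]
finger_gap: 35.5
grip_force: 31.3
```

```bash
python3 -c "
from h import *
print(r.sense()['wrist_torque'])"
```

```text
[-0.0886629   3.07688145 -0.02485018]
```

Emit:
step_hand:
  increments:
    - [0, 0, 0, 0, 0, 0, 50]
    - [0, 0, 0, 0, 0, 0, 50]
    - [0, 0, 0, 0, 0, -0.8, 50]
    - [0, 0, 0, 0, 0, -3.2, 50]
    - [0, 0, 0, 0, 0, -5.6, 50]
    - [0, 0, 0, 0, 0, -7.4, 50]
    - [0, 0, 0, 0, 0, -7.4, 50]

```text
time: 7.52
tool_pos: [658.6, 33.3, 312.8]
tcp_rot: [179.3, 0.1, 96.6]
ft_force: [1.0, -0.2, -0.2]
finger_gap: 50.2
grip_force: 0.0
```

```bash
python3 - <<'E'
from h import *
w=r.snapshot("wrist");t=r.snapshot("top");print(cmd([652,34,300],96))
i=w["pixels"][110:300,180:400]; cv2.imwrite("pics/c5.png",cv2.resize(i,None,fx=3.1,fy=3.1,interpolation=cv2.INTER_CUBIC))
E
```

```text
[ 0.2  0.   0.6  1.2 -4.5  6.1]
```

View pics/c5.png

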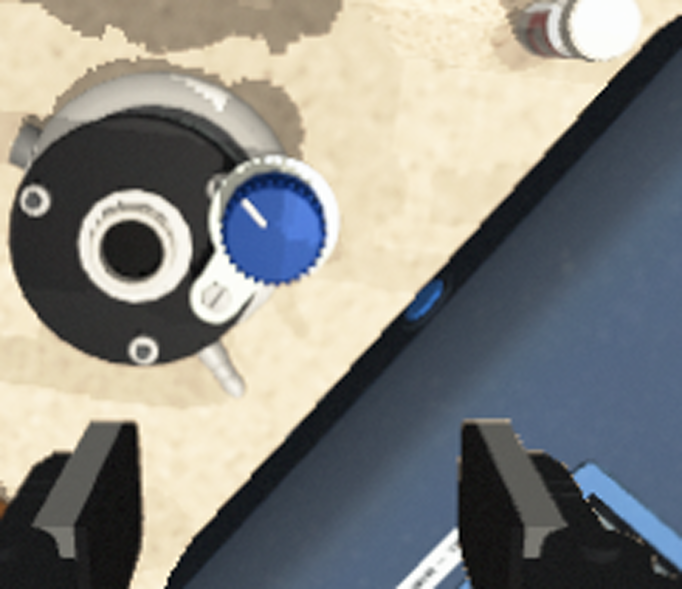

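The arm is swung aside and the port is open. In the crop the neck is centred at (135,247), the post is at (213,297), the cap face is at (273,228), and the mark runs from (266,226) to (243,200).

```bash
python3 - <<'E'
from h import *
np.set_printoptions(precision=1,suppress=True)
w=r.snapshot("wrist")
g=lambda x,y:((x+.5)/3.1-.5+180,(y+.5)/3.1-.5+110)
an=lambda v:np.degrees(np.arctan2(v[1],v[0]))
c=atz(w,*g(273,228),134);p=atz(w,*g(214,296),110);o=atz(w,*g(135,246),102);m=atz(w,*g(243,200),134);m2=atz(w,*g(266,226),134)
print("cap",c,"post",p,"port",o,"post-port",an(p-o),np.linalg.norm((p-o)[:2]),"arm",an(c-p),np.linalg.norm((c-p)[:2]))
print("swing",an(o-p)-an(c-p),"mark rel arm",an(m-c)-an(c-p),an(m-m2)-an(c-p))
print("instr",atz(w,*g(425,300),100)); t=r.snapshot("top")
i=t["pixels"][125:191,165:245];cv2.imwrite("pics/c6.png",cv2.resize(i,None,fx=7,fy=7,interpolation=cv2.INTER_CUBIC))
E
```

```text
cap [649.3  38.7 134. ] post [630.6   6.9 110. ] port [599.6  20.3 102. ] post-port -23.400363814108616 33.80414002001715 arm 59.60749571055328 36.8749020490597
swing 96.99214047533809 mark rel arm 83.33223753608203 77.77894304750504
instr [708.6  11.7 100. ]
```

```bash
python3 -c "
from h import *
print(cmd([484,-350,340],173))"
```

```text
[-1.000e-01 -1.000e-01 -7.640e+01 -3.611e+02 -2.144e+02 -3.670e+01]
```

In the tool's units: -361 mm is -14.44, -300 mm is -12.

Emit:
step_hand:
  increments:
    - [0, 0, -11, -2, -1.2, -0.2, 75]
    - [0, 0, -22, -4, -2.4, -0.4, 75]
    - [0, 0, -33, -6, -3.56, -0.64, 75]
    - [0, 0, -44, -8, -4.76, -0.84, 75]
    - [0, 0, -55, -10, -5.96, -1.04, 75]
    - [0, 0, -65, -12, -7.12, -1.24, 75]
    - [0, 0, -76.4, -14.44, -8.576, -1.48, 75]
    - [0, 0, -76.4, -14.44, -8.576, -1.48, 75]

```text
time: 8.72
tool_pos: [482.1, -352.7, 339.4]
tcp_rot: [179.9, -0.2, 173.0]
ft_force: [0.0, -0.7, 0.4]
finger_gap: 75.0
grip_force: 0.0
```

Emit:
step_hand:
  increments:
    - [0, 0, 0, 0, 0, 0, 75]
    - [0, 0, 0, 0, 0, 0, 75]

```text
time: 8.98
tool_pos: [484.6, -348.9, 340.1]
tcp_rot: [179.9, -0.1, 172.9]
ft_force: [0.8, -0.6, 0.3]
finger_gap: 75.2
grip_force: 0.0
```

```bash
python3 - <<'E'
from h import *
w=r.snapshot("wrist"); cv2.imwrite("pics/w2.png",w["pixels"]); print(cmd([484,-350,340],173))
E
```

```text
[ 0.1 -0.1 -0.   0.7 -1.4  0.4]
```

View pics/w2.png

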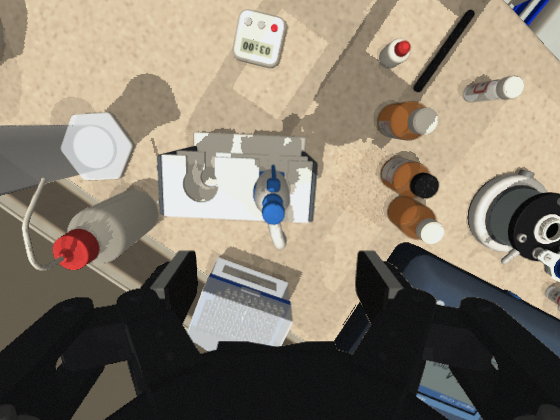

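The wrist view shows the blue button at about (273,214), with the hook below it at (278,240). The rack's edges run parallel to the image rows, so the yaw fits. The bottles are on the right.

```bash
python3 - <<'E'
from h import *
np.set_printoptions(precision=1,suppress=True)
w=r.snapshot("wrist");s=r.snapshot("scene");t=r.snapshot("top")
h=cv2.cvtColor(w["pixels"],cv2.COLOR_BGR2HSV)
for y in range(164,232,3):
    x=np.where((h[y,240:310,0]>98)&(h[y,240:310,0]<125)&(h[y,240:310,1]>130))[0]+240
    if len(x):print(y,x.min(),x.max(),h[y,273])
f=lambda x,y,x0,y0,k:((x+.5)/k-.5+x0,(y+.5)/k-.5+y0)
for v in (209,212):
  print(v,tri((w,273,v),(s,*f(114,24,265,130,3.6))),atz(w,273,v,256))
# rack edges
for p in ((162,155),(159,217),(310,221),(317,158)): print(atz(w,*p,161))
E
```

```text
167 272 273 [106 187  86]
170 272 274 [107 185  87]
173 259 283 [107 187  90]
176 272 275 [107 186  89]
179 268 277 [107 185  91]
182 267 279 [107 185 124]
185 267 279 [107 188 121]
188 254 278 [107 188 155]
191 254 254 [108 119 126]
194 268 276 [106 195  89]
197 265 280 [107 195 118]
200 263 281 [106 196  91]
203 262 281 [107 190 133]
206 263 282 [107 188 202]
209 262 283 [107 187 202]
212 262 283 [107 186 201]
215 263 283 [107 189 198]
218 264 282 [106 187 195]
221 266 279 [107 183 190]
209 (array([ 485.2, -351. ,  252.2]), [np.float64(1.8330105687892342), np.float64(1.8330105687890481)]) [ 482.4 -351.4  256. ]
212 (array([ 486.6, -351.6,  252.1]), [np.float64(0.7733462720141202), np.float64(0.7733462720141218)]) [ 484.7 -351.7  256. ]
[ 436.5 -462.   161. ]
[ 501.6 -479.6  161. ]
[ 526.1 -317.3  161. ]
[ 459.4 -303.6  161. ]
```

```bash
python3 -c "
from h import *
print(cmd([485.5,-351.6,190],172.5))"
```

```text
[  0.   -0.    0.6  -0.8  -2.7 151.1]
```

In the tool's units: 150 mm is 6, 140 mm is 5.6.

Emit:
step_hand:
  increments:
    - [0, 0, 0.6, -0.032, -0.108, 1.6, 70]
    - [0, 0, 0.6, -0.032, -0.108, 3.2, 70]
    - [0, 0, 0.6, -0.032, -0.108, 4.4, 70]
    - [0, 0, 0.6, -0.032, -0.108, 5.2, 70]
    - [0, 0, 0.6, -0.032, -0.108, 5.6, 70]
    - [0, 0, 0.6, -0.032, -0.108, 6, 70]
    - [0, 0, 0.6, -0.032, -0.108, 6, 70]

```text
time: 10.05
tool_pos: [485.0, -352.7, 191.1]
tcp_rot: [180.0, -0.0, 172.4]
ft_force: [0.1, -0.1, -0.1]
finger_gap: 69.9
grip_force: 0.0
```

Emit:
step_hand:
  increments:
    - [0, 0, 0, 0, 0, 0, 20]
    - [0, 0, 0, 0, 0, 0, 20]
    - [0, 0, 0, 0, 0, 0, 20]
    - [0, 0, 0, 0, 0, 0, 20]
    - [0, 0, 0, 0, 0, 0, 20]
  grip_force: 40

```text
time: 10.68
tool_pos: [485.2, -353.0, 191.9]
tcp_rot: [-180.0, 0.1, 172.4]
ft_force: [0.5, -0.7, 4.0]
finger_gap: 30.8
grip_force: 39.6
```

Emit:
step_hand:
  increments:
    - [0, 0, 0, 0, 0, 0, 20]
    - [0, 0, 0, 0, 0, -0.32, 20]
    - [0, 0, 0, 0, 0, -1, 20]
    - [0, 0, 0, 0, 0, -2, 20]
    - [0, 0, 0, 0, 0, -3.2, 20]
    - [0, 0, 0, 0, 0, -3.2, 20]
  grip_force: 60

```text
time: 11.42
tool_pos: [486.3, -353.5, 275.4]
tcp_rot: [-179.8, 0.3, 172.4]
ft_force: [0.1, -0.5, -1.7]
finger_gap: 30.1
grip_force: 60.1
```

Emit:
step_hand:
  increments:
    - [0, 0, 0, 0, 0, -1.2, 20]
    - [0, 0, 0, 0, 0, -2.6, 20]
    - [0, 0, 0, 0, 0, -3.88, 20]
    - [0, 0, 0, 0, 0, -4, 20]
    - [0, 0, 0, 0, 0, -4, 20]

```text
time: 12.05
tool_pos: [484.8, -352.4, 369.6]
tcp_rot: [179.9, -0.1, 172.4]
ft_force: [-0.7, 0.6, -2.3]
finger_gap: 30.0
grip_force: 60.1
```

```bash
python3 - <<'E'
from h import *
w=r.snapshot("wrist");s=r.snapshot("scene")
cv2.imwrite("pics/c7.png",np.hstack([cv2.resize(w["pixels"][130:380,160:380],(352,400)),cv2.resize(s["pixels"][60:210,220:370],(400,400))]))
print(r.sense()["ft_force"],r.sense()["wrist_torque"])
E
```

```text
[-0.15577626 -0.56434987 -2.02587392] [ 0.0065537  -0.00555534 -0.04450222]
```

View pics/c7.png

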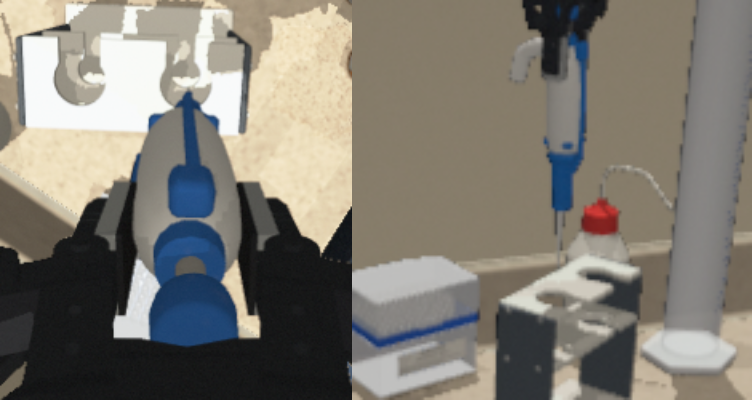

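The pipette is held upright and clear of the rack, with its clear tip near (559,262) in the right half. Next I'll carry it over.

```bash
python3 -c "
from h import *
s=r.snapshot('scene')
p=np.array(r.sense()['tool_pos']);print(p,proj(s,p-[0,0,178]),proj(s,p-[0,0,168]),'meas 297.6,158.2',cmd([600.5,17.5,370],172.4))
np.savez('s.npz',pix=s['pixels'])"
```

```text
[ 484.47699893 -352.24459537  368.81575832] [296.24230338 159.8036746 ] [296.4435284  156.08104219] meas 297.6,158.2 [ 1.000e-01 -2.000e-01 -0.000e+00 -6.610e+01  3.818e+02 -6.000e-01]
```

Emit:
step_hand:
  increments:
    - [0, 0, 0, -0.12, 0.8, 0, 20]
    - [0, 0, 0, -0.4, 2.4, 0, 20]
    - [0, 0, 0, -0.76, 4.4, 0, 20]
    - [0, 0, 0, -1.12, 6.4, 0, 20]
    - [0, 0, 0, -1.44, 8.4, 0, 20]
    - [0, 0, 0, -1.8, 10.4, 0, 20]
    - [0, 0, 0, -2.16, 12.4, 0, 20]
    - [0, 0, 0, -2.44, 14, 0, 20]

```text
time: 13.2
tool_pos: [591.6, -10.6, 370.6]
tcp_rot: [180.0, -0.1, 172.5]
ft_force: [0.2, 0.1, -0.6]
finger_gap: 29.9
grip_force: 60.1
```

Emit:
step_hand:
  increments:
    - [0, 0, 0, -0.12, 0.8, 0, 20]
    - [0, 0, 0, -0.2, 1.28, 0, 20]
    - [0, 0, 0, -0.2, 1.28, 0, 20]
    - [0, 0, 0, -0.2, 1.28, 0, 20]

```text
time: 13.7
tool_pos: [600.8, 16.1, 371.2]
tcp_rot: [-180.0, -0.0, 172.3]
ft_force: [0.7, -0.4, -0.6]
finger_gap: 30.2
grip_force: 60.1
```

```bash
python3 - <<'E'
from h import *
print(cmd([600.5,17.5,370],172.4))
w=r.snapshot("wrist");s=r.snapshot("scene");t=r.snapshot("top")
for n,i in (("w",w),("s",s),("t",t)): cv2.imwrite(f"pics/raw_{n}.png",i["pixels"])
p=r.sense()["tool_pos"];print(p)
for n,i in (("w",w),("s",s),("t",t)): print(n,proj(i,p-[0,0,178]),"port",proj(i,[600.5,17.5,102]))
E
```

```text
[-0.  -0.  -0.1  0.5  1.3  1.2]
[600.84231813  16.14214206 371.3231881 ]
w [276.88931709 187.52250608] port [277.74173946 173.74635129]
s [167.38145527 209.37122435] port [171.15150876 248.9090814 ]
t [191.60274502 147.18761372] port [197.54099389 155.72657267]
```

In the tool's units: 72 mm is 2.88, 20 mm is 0.8.

Emit:
step_hand:
  increments:
    - [0, 0, 0, 0.02, 0.052, 0.8, 20]
    - [0, 0, 0, 0.02, 0.052, 1.6, 20]
    - [0, 0, 0, 0.02, 0.052, 2.32, 20]
    - [0, 0, 0, 0.02, 0.052, 2.72, 20]
    - [0, 0, 0, 0.02, 0.052, 2.88, 20]
    - [0, 0, 0, 0.02, 0.052, 2.88, 20]
    - [0, 0, 0, 0.02, 0.052, 2.88, 20]

```text
time: 14.72
tool_pos: [601.0, 18.6, 300.1]
tcp_rot: [180.0, 0.1, 172.4]
ft_force: [0.5, 0.6, -0.5]
finger_gap: 30.1
grip_force: 60.1
```

```bash
python3 - <<'E'
from h import *
print(cmd([600.5,17.5,290],172.4))
w=r.snapshot("wrist");s=r.snapshot("scene");t=r.snapshot("top")
p=r.sense()["tool_pos"];print(p)
for n,i in (("w",w),("s",s),("t",t)): print(n,proj(i,p-[0,0,178]),"port",proj(i,[600.5,17.5,102]),proj(i,[600.5,17.5,112]))
a=cv2.resize(s["pixels"][200:275,135:210],(600,600),interpolation=cv2.INTER_CUBIC)
b=cv2.resize(w["pixels"][120:270,250:300],(200,600),interpolation=cv2.INTER_CUBIC)
cv2.imwrite("pics/c8.png",np.hstack([a,b]))
E
```

```text
[ 0.   0.1 -0.   0.3 -1.1 10.1]
[600.89179616  18.61338323 299.84769644]
w [276.79077108 187.08801667] port [275.71503684 183.38310486] [275.70266499 185.08634337]
s [169.80439364 240.92866164] port [171.15150876 248.9090814 ] [170.72598401 244.80367462]
t [195.72600819 153.85642345] port [197.54099389 155.72657267] [196.87095459 154.87009861]
```

View pics/c8.png

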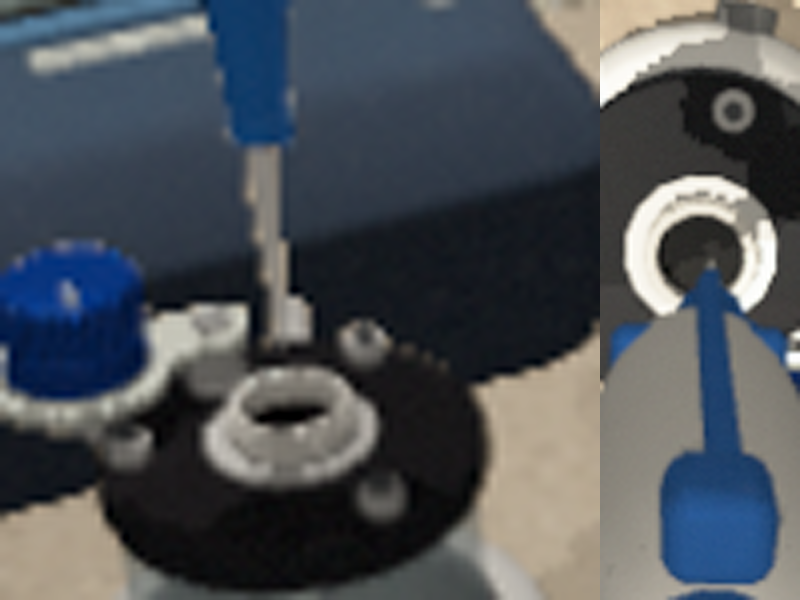

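The left half shows the tip end at (275,345) and the mouth centre at (289,408). The right half, from the wrist, shows the tip at (711,260) and the mouth at (701,252). So the tip is nearly centred, and I'll solve for the remainder.

```bash
python3 - <<'E'
from h import *
np.set_printoptions(precision=1,suppress=True)
w=r.snapshot("wrist");s=r.snapshot("scene")
S=lambda x,y:(s,(x+.5)/8-.5+135,(y+.5)/8-.5+200)
W=lambda x,y:(w,(x-600+.5)/4-.5+250,(y+.5)/4-.5+120)
print("tip",tri(S(275,347),W(711,260)));print("port",tri(S(289,406),W(701,252)))
# neck and bore centroid in the wrist crop by brightness
g=cv2.cvtColor(w["pixels"],cv2.COLOR_BGR2GRAY)
for v in (172,176,180,183):
    x=np.where(g[v,250:300]>120)[0]+250; print(v,x.min(),x.max(), g[v,255:296:2])
print(r.sense()["tool_pos"],r.sense()["tcp_rot"])
E
```

```text
tip (array([600.1,  20.4, 118.2]), [np.float64(1.5498097369362354), np.float64(1.549809736936486)])
port (array([600.9,  17.2,  98.2]), [np.float64(1.0973887419036603), np.float64(1.0973887419038202)])
172 259 290 [ 58  59 181 247 246 234 191 222 231 240 240 238 227 210 171 139 140 141
  91  19  22]
176 257 292 [ 58 161 246 245 206 237 167  40  37  40  40  40  37  81 172 146 137 174
 239  61  53]
180 256 293 [ 60 247 246 235 238  64  41  39  39  40  38  37  46  38  36 176 220 209
 250 235  66]
183 256 293 [ 73 247 246 232 216  23  41  39  41  44  37  56  54  54  52  76 248 199
 252 239  65]
[600.7  18.6 299.5] [180.    0.  172.4]
```

Careful with the scale: shifts go in units of 25 mm. That gives: 9.5 mm is 0.38, 3 mm is 0.12.

Emit:
step_hand:
  increments:
    - [0, 0, 0, -0.036, -0.092, 0.12, 20]
    - [0, 0, 0, -0.036, -0.092, 0.24, 20]
    - [0, 0, 0, -0.036, -0.092, 0.38, 20]
    - [0, 0, 0, -0.036, -0.092, 0.38, 20]
    - [0, 0, 0, -0.036, -0.092, 0.38, 20]
    - [0, 0, 0, -0.036, -0.092, 0.38, 20]
    - [0, 0, 0, -0.036, -0.092, 0.38, 20]

```text
time: 15.85
tool_pos: [601.3, 16.2, 289.9]
tcp_rot: [180.0, 0.0, 172.4]
ft_force: [0.3, 0.0, -1.4]
finger_gap: 30.0
grip_force: 60.1
```

```bash
python3 - <<'E'
from h import *
np.set_printoptions(precision=1,suppress=True)
w=r.snapshot("wrist");s=r.snapshot("scene");t=r.snapshot("top")
g=w["pixels"][172:192,266:286]; print(cv2.cvtColor(g,cv2.COLOR_BGR2GRAY)); print(proj(w,[600.7,17.3,112]),proj(w,[600.7,17.3,102]))
print((g[...,0].astype(int)-g[...,2])[::1])
print(r.sense())
E
```

```text
[[246 231 147 171 199 206 216 225 227 231 227 227 227 223 220 218 182 144
  147 144]
 [240 204 175 179 195 230 231 237 240 240 241 240 240 240 238 234 209 147
  143 142]
 [204 197 214 221 226 239 239 226 196 190 183 184 183 197 218 229 225 149
  146 144]
 [188 223 234 239 239 224 186 146  91  76  58  61  61  86 127 153 167 133
  147 148]
 [220 235 239 229 184 143  78  39  39  40  40  39  37  39  38  47  63  83
  124 146]
 [235 239 227 167  78  39  39  41  38  38  40  38  41  37  32  24  18  26
   70 117]
 [239 226 153  78  42  40  40  41  39  37  41  38  38  38  32   3   5   6
   20  77]
 [232 178  44  39  40  41  39  40  40  39  38  37  40  35  19   4   8   5
   24  46]
 [217 101  25  41  41  41  39  40  39  38  37  39  37  28  18  29  32  31
   31  37]
 [177  43  35  42  42  40  39  39  41  38  40  39  39  37  32  37  36  38
   36  34]
 [139  41  42  38  41  40  41  37  41  40  38  38  39  38  38  35  37  35
   36  37]
 [101  40  41  43  40  42  39  4
[... 2189 characters left out ...]
-6  -5
   -5  -7]
 [-22 -11   2  -3  -6  -6  -7  -3  23  62  76  74  72  54  18  -5  -7  -6
   -6  -7]
 [-26 -15  -5  -5  -6  -6  -6   6  41  74  74  73  73  53  19  -6  -5  -5
   -5  -6]
 [-20 -21 -11  -6  -4  -5  -5   9  54  73  73  75  72  60  37   4  -6  -5
   -5  -8]]
{'time': 16.0, 'joint_pos': array([ -3.3,   6.7,  80. ,   0. ,  93.2, -85.7]), 'qd': array([-0.1, -0.1,  0. , -0.1,  0. , -0.1]), 'joint_efforts': array([  0. , -57.5, -51.3,  -0. ,  -0. ,   0. ]), 'tool_pos': array([601.2,  16.2, 289.8]), 'tcp_rot': array([180. ,   0. , 172.4]), 'ft_force': array([ 0.8,  0.3, -1.5]), 'wrist_torque': array([-0.,  0.,  0.]), 'grip_force': 60.05761994398199, 'finger_gap': 29.718958634219145}
```

```bash
python3 - <<'E'
from h import *
w=r.snapshot("wrist");g=cv2.cvtColor(w["pixels"],cv2.COLOR_BGR2GRAY)
for v in (176,179,182,184,186,188): print(v,g[v,254:302])
print([ (a,proj(w,np.array([600.7,17.3,102])+12.5*np.array(a))) for a in ((0,1,0),(0,-1,0),(1,0,0),(-1,0,0))])
E
```

```text
176 [ 59  59  60  58  67 165 240 247 247 246 241 214 211 234 238 229 188 147
  78  40  39  38  40  39  38  36  39  45  64  86 126 148 149 146 145 141
 141 140 139 140 121  59  23  24  18  21  25  32]
179 [ 58  57  58  87 192 247 247 247 246 241 231 237 233 182  83  42  40  40
  42  39  39  40  39  40  39  34  19  10   4   5  25  48  85 128 150 147
 142 140 193 242 242 218  63  48  56  57  64  65]
182 [ 59  59  59 118 216 247 247 246 242 234 240 228 162  41  42  41  41  41
  40  40  38  39  40  38  39  39  36  37  39  36  36  35  36  77 167 225
 214 169 203 242 242 247 238  68  64  65  64  65]
184 [ 57  58  57 118 217 247 247 246 239 233 240 210  66  34  42  42  42  42
  41  40  39  42  45  61  62  48  46  38  40  38  37  34  42  49 154 234
 231 200 232 252 252 252 237  65  65  65  64  65]
186 [ 59  59  59 116 217 247 247 246 239 233 238 208  63  26  43  40  40  42
  39  41  50  55  77 106 101  62  55  53  55  54  52  55  53  54 147 236
 245 232 236 252 252 251 226  64  65  65  66  64]
188 [ 58  57  57  81 191 248 247 247 242 233 241 222 130  41  28  36  50  51
  50  51  56  54  57  56  53  53  55  53  53  53  52  49  43  89 208 251
 247 242 250 252 252 249 205  59  64  64  63  65]
[((0, 1, 0), array([289.22812211, 183.55350893])), ((0, -1, 0), array([266.25584696, 186.57373734])), ((1, 0, 0), array([279.23380781, 196.26614613])), ((-1, 0, 0), array([276.19360999, 173.653996  ]))]
```

In the tool's units: -1.5 mm is -0.06, -0.3 mm is -0.012.

Emit:
step_hand:
  increments:
    - [0, 0, 0, -0.06, -0.012, 0, 20]
    - [0, 0, 0, -0.06, -0.012, 0, 20]
    - [0, 0, 0, -0.06, -0.012, 0, 20]
    - [0, 0, 0, -0.06, -0.012, 0, 20]
    - [0, 0, 0, -0.06, -0.012, 0, 20]
    - [0, 0, 0, -0.06, -0.012, 0, 20]

```text
time: 16.8
tool_pos: [602.6, 15.7, 289.7]
tcp_rot: [180.0, 0.0, 172.4]
ft_force: [-0.8, 0.1, -1.0]
finger_gap: 30.2
grip_force: 60.1
```

```bash
python3 - <<'E'
from h import *
w=r.snapshot("wrist");g=cv2.cvtColor(w["pixels"],cv2.COLOR_BGR2GRAY)
for v in range(182,191,1): print(v,g[v,262:294])
s=r.sense();print(s["qd"],s["tool_pos"])
E
```

```text
182 [242 235 240 224 135  22  38  39  43  41  38  39  39  38  39  40  38  36
  38  38  36  37  35  36  35  38 136 218 217 203 218 242]
183 [242 232 241 221 117  24  40  38  41  40  43  37  38  40  43  49  47  40
  39  37  38  35  37  37  34  35 108 209 240 225 200 222]
184 [242 233 242 219 107  24  41  41  42  41  41  40  39  40  49  67  66  50
  43  37  37  39  38  36  36  34 108 211 242 225 185 219]
185 [242 233 242 220 118  24  42  42  40  41  39  38  39  39  59  97  98  54
  51  37  42  48  48  47  47  46 127 222 241 225 193 229]
186 [243 236 241 222 133  43  41  38  40  45  39  39  44  53  74 104 104  63
  53  48  50  53  54  53  53  52 136 226 239 231 234 248]
187 [244 239 239 230 171  52  25  32  39  38  44  50  51  59  67  80  76  59
  54  55  53  54  52  53  52  60 163 240 245 241 249 252]
188 [244 238 236 236 206 107  37  23  43  39  46  57  56  55  58  57  56  53
  51  53  53  54  54  54  51  90 203 250 248 244 252 252]
189 [246 239 232 240 222 139  65  24  40  52  52  56  55  57  60  58  57  56
  55  55  53  54  50  44  72 149 233 251 245 240 252 252]
190 [246 242 235 239 233 194 114  49  30  44  55  54  55  59  59  57  59  62
  67  54  55  56  50  56 116 209 248 249 243 247 252 252]
[-0.03073579 -0.06530757  0.02701193  0.07445539  0.12345166 -0.03805519] [602.6371866   15.69418818 289.70480096]
```

```bash
python3 -c "
from bench import r
print(r.hand_in())"
```

```text
the job is handed in; nothing more can be done
None
```

I unscrewed the cap and swung it right aside, then lifted the pipette from its rack, carried it over the bottles, and handed in at about 17 s. The pipette is held upright and still, its tip within about 1 mm of centre and about 1 cm above the open port (my image measurements; no verdict was returned).

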